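# Tip open the coffee-pod caddy by its thumb tab

## Robot

A 7-joint arm with a two-finger parallel gripper is mounted at the origin on the work surface. World frame = base frame: x ahead of the robot, y to its left, z up, the work surface at z = 0. Lengths are in m, angles in rad, forces in N, time in s.
With the tool pointing down it reaches from about 0.425 to 0.875 m from the base axis. Payload 8.4 kg.
Tool frame: the origin (TCP) lies between the finger pads; the fingertips stand bot.tip_extent ahead of it and the grasp point (between the pads) is the TCP (bot.tip_extent is the distance from the TCP to the fingertips, in m); z points along the fingers, x is the direction in which the jaws open and shut, and the axes are right-handed (so a half turn about z gives the same grasp; the last joint's range is limited). The gripper opens to 87 mm and grips with 3 to 60 N. Pads are 19 mm wide; open, the fingers measure 117 mm over their backs; the gripper's body (75 mm by 190 mm) begins 51 mm behind the grasp point.
Start: joints at [1.144, 0.333, 0.04, 1.465, -0.013, 1.343, -0.059], TCP at [0.209, -0.615, 0.242] pointing down, gripper open.
Joint ranges: [-2.58, 2.58], [-0.38, 2.09], [-1.3, 1.39], [0.25, 2.4], [-1.5, 4.64], [0.08, 2.09], [-2.65, 2.65]. Speed limits (rad/s): [2.22, 2.22, 2.79, 2.79, 3.14, 3.14, 3.14].

## Interface

Orientations are given as a rotation vector (axis times angle).
In Python, from station import bot gives the robot as it stands. Calls block until the motion is done:
- bot.movep(position, orientation): joint-space move of the TCP to a pose.
- bot.move_l(position, rot=None, rate=0.15, threshold=None): straight line of the TCP; rot=None keeps the orientation; rate is the mean speed in m/s. With threshold (N) it stops when the force on the tool has changed by that much, and returns True; else False.
- bot.set_joints(angles): joint-space move.
- bot.gripper_to(opening, grip_force=None): finger opening in m; grip_force is the grip in N (None keeps the last); returns when the fingers have stopped.
- bot.dwell(seconds).
- bot.inverse_kinematics(position, orientation): joint angles nearest the present ones, or None.
- bot.grab_frame(name): name is "side" or "top"; returns a dict with "image" (420x560x3 uint8, red, green, blue), "fx", "fy", "cx", "cy" (pixels), "R" (3x3) and "t" (3): a world point X has camera coordinates R X + t. Camera axes: x right, y down, z forward; pixel columns grow to the right and rows downward; lengths in m; the calibration is good to about 2 mm. A picture is of the moment at which its call begins. There is no depth.
A pose or a line that the arm cannot do raises bot.PlanningError and nothing moves.
- bot.job_done(): hands the job in, once; it reports no verdict.
Readings, each from a call of its own:
- bot.current_t(): time.
- bot.current_qpos(): joint angles.
- bot.current_joint_vel(): joint speeds.
- bot.current_joint_efforts(): joint torques, N m.
- bot.current_ee_pos(): TCP position.
- bot.current_tcp_rot(): TCP orientation.
- bot.current_contact_force(): force on the tool from outside, world axes, zero at the start.
- bot.current_wrist_torque(): the same for the moment, N m.
- bot.current_gripper_width(): finger opening in m.
Only numpy, scipy, OpenCV 4.12 (cv2) and the standard library are available. Lean on these libraries where they do the work, as an engineer would, in place of code of your own. Each camera call takes 0.05 s, during which the arm holds its last target. There are 200 camera calls.

## Task

Open the bamboo coffee-pod caddy on the breakfast counter: press down the black thumb tab behind its hinge, so that the lid tips all the way up, then let go and leave it standing open. Leave the white tea caddy, which looks alike, shut, and the blue mug where it stands.

Things in the scene. Friction and masses are not known exactly. Their poses are not given: they have to be found in the camera images.
- pod_lid: Lid of the bamboo coffee-pod caddy, a fixed pale bamboo box 150 x 120 x 90 mm high. Origin on the pivot, at the middle of one 120 mm side of the top rim, 90 mm above the counter; x points over the box (150 mm), y along the pivot, z is the lid's normal. Shut: z up (starts up to 0.1 rad ajar); wide open, at its stop: tilted 0.8 rad. Stiff hinge: stays where left.
- pod_tab (a point): Black ribbed tab of that lid: a seesaw's short end, outside the box; 4-8 N down on it tips the lid up. 34 mm long, 32 wide, 5 thick, free below. Point: middle of its upper face, 45 mm from the pivot, at x -41, z +19 mm in the lid's frame; axes as the lid's. Slopes 25 deg up away from the box when shut (109 mm high), 21 down when wide open (74 mm high). Sticks out towards the robot, within 35 deg.
- tea_lid: Lid of the tea caddy, a bystander: same shape, sizes and black tab as the coffee-pod caddy, but painted white. Origin on the pivot, 90 mm above the counter, at the middle of its 120 mm side; x points from there over the box (150 mm long), away from the tab, y along the pivot, z is the lid's normal, up when shut. May start 0.1 rad ajar.
- mug: Loose blue ceramic mug, a bystander: 80 mm in diameter, 92 mm high, with a handle on its +y side; origin at the centre of its underside.
Not all that is in view belongs to the job. What is shaped like the part that bears pod_lid but orange is not meant. Leave any turquoise look-alike of the part that bears tea_lid alone.

How it is judged:
On the way:
1. the pod caddy's lid tips up past 0.3 rad while the fingers press on it at its thumb tab (grasp point within 70 mm of the tab, seen from above) (contact force between pod_lid and the fingers above 0.5 N and horizontal distance between the grasp point and pod_tab below 0.07 m and angle between pod_lid's own z axis and vertical above 0.3 rad), for 0.1 s.
At the end, for the whole second after the job is handed in: The coffee-pod caddy's lid stands open by more than 0.6 rad (its stop is at 0.8), the tea caddy's lid is within 0.25 rad of level, and the mug stands upright within 30 mm of where it was (angle between pod_lid's own z axis and vertical above 0.6 rad and angle between tea_lid's own z axis and vertical below 0.25 rad and distance of mug from where it was at the start of the episode below 0.03 m and angle between mug's own z axis and vertical below 0.2 rad); the robot touches nothing.
It fails at once if the tea caddy's lid is tipped up by more than 0.25 rad (angle between tea_lid's own z axis and vertical above 0.25 rad).
It fails at once if the mug is pushed 30 mm or more, or tipped (distance of mug from where it was at the start of the episode above 0.03 m or angle between mug's own z axis and vertical above 0.3 rad).
It also fails if it takes over 29 s, if anything falls off the work surface, if the arm or the gripper's body presses on something with over 40 N, if the wrist force passes 120 N, or if a joint passes its speed limit or range.

## Working session

There is one attempt and no reset: what is moved stays moved. The work goes in short steps, each a Python script; the robot and the scene stay as the last script left them, time stands still between calls to the robot, and variables do not carry over. Pictures are saved under pics/ and viewed, about 8 in all and at most 12, crops included, and the job is handed in when it is done.

```bash
mkdir -p pics; python3 - <<'E'
from station import bot
import cv2, numpy as np, pickle
for n in("top","side"):
    f=bot.grab_frame(n); cv2.imwrite(f"pics/{n}0.png",f["image"][:,:,::-1]); pickle.dump(f,open(n+".pkl","wb"))
    print(n,f["fx"],f["cx"],f["cy"],f["R"].round(3).tolist(),f["t"])
print(bot.current_t(),bot.tip_extent,bot.current_tcp_rot())
E
```

```text
top 400.53934023334125 283.4293065705367 211.04758618312232 [[0.008, -1.0, 0.021], [-0.996, -0.01, -0.093], [0.093, -0.02, -0.995]] [-0.13607828  0.55375548  1.10875992]
side 499.32031791641447 287.9277031060136 211.08299136652772 [[-0.91, -0.414, 0.01], [-0.322, 0.693, -0.645], [0.26, -0.59, -0.764]] [0.44410049 0.33284214 1.15445392]
0.1 0.019 [-2.55348540e+00  1.82879622e+00  1.99192797e-03]
```

View pics/top0.png

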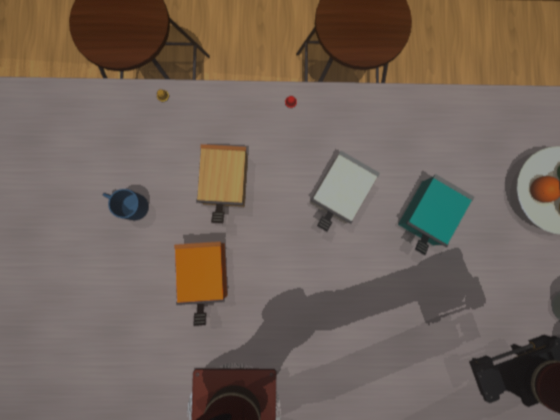

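View pics/side0.png

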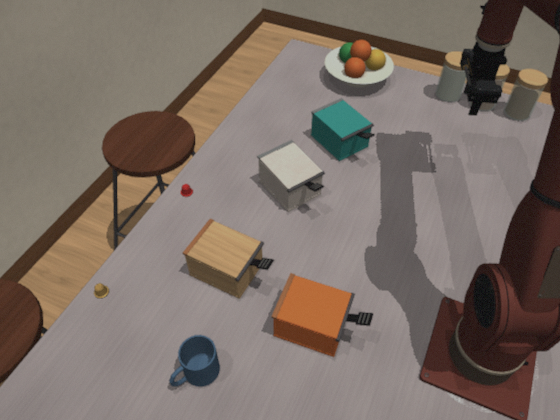

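The top view shows four look-alikes: bamboo (222,175) with its tab at (218,214), orange (200,273) with tab (200,315), white (345,187) with tab (325,222), and turquoise (437,211) with tab (422,246). The mug is at (125,204). In the side view the bamboo box is at (225,257) and its tab at (262,264). By the description, bamboo is the one I want. Next I'll check it in a crop and measure it.

```bash
cat > h.py <<'E'
import numpy as np, cv2
def ray(f,u,v):
    d=np.array([(u-f["cx"])/f["fx"],(v-f["cy"])/f["fy"],1.]); R=np.array(f["R"])
    d=R.T@d; return -R.T@np.array(f["t"]), d/np.linalg.norm(d)
def onplane(f,u,v,z):
    c,d=ray(f,u,v); return c+d*(z-c[2])/d[2]
def tri(a,b):
    A=sum(np.eye(3)-np.outer(d,d) for c,d in(a,b)); B=sum((np.eye(3)-np.outer(d,d))@c for c,d in(a,b))
    return np.linalg.solve(A,B)
def blobs(f,mask,roi,n=1):
    x0,y0,x1,y1=roi; m=np.zeros(mask.shape,np.uint8); m[y0:y1,x0:x1]=mask[y0:y1,x0:x1]
    cs=cv2.findContours(m,cv2.RETR_EXTERNAL,cv2.CHAIN_APPROX_NONE)[0]
    return sorted(cs,key=cv2.contourArea)[-n:][::-1]
E
python3 - <<'E'
import pickle; from h import *
T=pickle.load(open("top.pkl","rb"));S=pickle.load(open("side.pkl","rb"))
def cen(f,roi):
    im=f["image"]; c=blobs(f,(im.max(2)<62).astype(np.uint8),roi)[0]; r=cv2.minAreaRect(c); print(cv2.contourArea(c),r, cv2.boundingRect(c)); return r[0]
a=cen(T,(195,200,245,240)); b=cen(S,(240,240,290,285))
print("tri",tri(ray(T,*a),ray(S,*b)),"plane",onplane(T,*a,.109),onplane(S,*b,.109))
hsv=cv2.cvtColor(T["image"],cv2.COLOR_RGB2HSV)
m=cv2.inRange(hsv,(10,60,130),(30,255,255))
c=blobs(T,m,(180,130,260,215))[0]; bx=cv2.boxPoints(cv2.minAreaRect(c)); print(bx); print(np.array([onplane(T,*p,.09) for p in bx]).round(3))
for n,roi in(("orange",(160,235,235,310)),):
    m=cv2.inRange(hsv,(3,150,80),(20,255,255)); c=blobs(T,m,roi)[0]; bx=cv2.boxPoints(cv2.minAreaRect(c)); print(n,np.array([onplane(T,*p,.09) for p in bx]).round(3))
print("mug",onplane(T,125,204,.09)," orange tab",onplane(T,200,315,.109))
A=cv2.resize(T["image"][130:240,180:260],None,fx=5,fy=5,interpolation=2);B=cv2.resize(S["image"][215:305,180:280],None,fx=4,fy=4,interpolation=2)
B=cv2.copyMakeBorder(B,0,550-360,0,0,0); cv2.imwrite("pics/crop.png",np.hstack([A,B])[:,:,::-1])
E
```

```text
154.5 ((218.1486358642578, 212.60809326171875), (10.357135772705078, 19.89227867126465), 9.462322235107422) (212, 203, 12, 20)
132.5 ((260.4024658203125, 262.8780212402344), (22.638463973999023, 10.049269676208496), 6.340191841125488) (249, 258, 24, 11)
tri [0.54208202 0.04272975 0.09943069] plane [0.5415179  0.04145794 0.109     ] [0.53861726 0.04836005 0.109     ]
[[196.48332 198.92284]
 [200.08614 143.67955]
 [245.02544 146.61037]
 [241.42262 201.85365]]
[[ 0.579  0.103  0.09 ]
 [ 0.73   0.097  0.09 ]
 [ 0.724 -0.024  0.09 ]
 [ 0.573 -0.017  0.09 ]]
orange [[0.458 0.158 0.09 ]
 [0.465 0.035 0.09 ]
 [0.314 0.024 0.09 ]
 [0.308 0.146 0.09 ]]
mug [0.56381878 0.29173053 0.09      ]  orange tab [0.27819472 0.08174461 0.109     ]
```

View pics/crop.png

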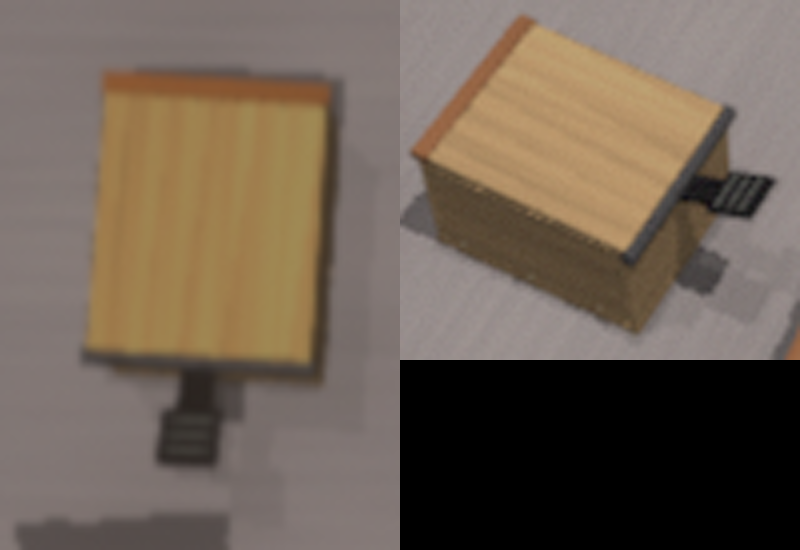

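The crop confirms plain pale bamboo. Its ribbed black plate is at top pixel (218,217) and side pixel (266,263), and it sticks out toward the robot. I'll press straight down with the fingers closed and the jaws parallel to the pivot.

```bash
python3 - <<'E'
from station import bot
import pickle; from h import *
from scipy.spatial.transform import Rotation as Ro
T=pickle.load(open("top.pkl","rb"));S=pickle.load(open("side.pkl","rb"))
P=tri(ray(T,218,217.4),ray(S,266.2,263.2)); P2=onplane(T,218,217.4,.109); print(P,P2)
ax=np.array([.151,-.0065,0]); ax/=np.linalg.norm(ax); yv=np.array([-ax[1],ax[0],0])
best=None
for s in(1,-1):
    z=np.array([0,0,-1.]); x=s*yv; rv=Ro.from_matrix(np.c_[x,np.cross(z,x),z]).as_rotvec()
    q=bot.inverse_kinematics([P2[0],P2[1],.25],rv)
    if q is not None:
        q=np.array(q); c=abs(q-bot.current_qpos()).max(); print(s,q.round(2),c)
        if best is None or c<best[0]: best=(c,rv,q)
np.save("rv.npy",best[1])
bot.gripper_to(0.0)
bot.movep([P2[0],P2[1],.20],best[1])
print(bot.current_t(),bot.current_ee_pos(),bot.current_contact_force())
bot.move_l([P2[0],P2[1],.155],rate=.1)
im=[]
for n in("top","side"):
    f=bot.grab_frame(n); u=(218,217) if n=="top" else (266,263)
    im.append(cv2.resize(f["image"][u[1]-60:u[1]+60,u[0]-65:u[0]+65],None,fx=3,fy=3,interpolation=2))
cv2.imwrite("pics/above.png",np.hstack(im)[:,:,::-1]); print(bot.current_t(),bot.current_ee_pos(),bot.current_contact_force(),bot.current_gripper_width())
E
```

```text
[0.5280338  0.04165671 0.10557718] [0.52892194 0.04155925 0.109     ]
1 [ 0.58  0.16 -0.81  1.71  0.12  1.32  1.27] 1.3302206850032536
-1 [ 0.52  0.15 -0.74  1.71  0.1   1.32 -1.86] 1.799582317455682
4.2167 [0.52912755 0.0405193  0.19992859] [-0.26738719  0.39375689 -0.8582052 ]
4.9167 [0.52940587 0.04166626 0.15570763] [0.31328284 0.27689961 0.447513  ] 0.0003459477368548699
```

View pics/above.png

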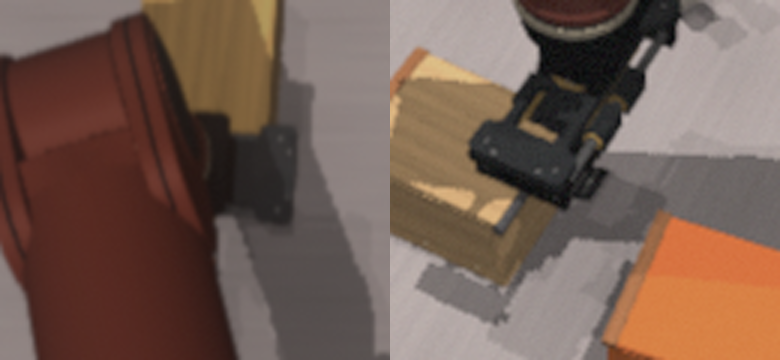

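The gripper hides the tab in both views, but the readings put the TCP over it, within 2 mm of both estimates. I'll press with a force stop.

```bash
python3 - <<'E'
from station import bot
for z in (.125,.115,.105,.099,.095,.091,.088):
    h=bot.move_l([.529,.0416,z],rate=.04,threshold=22)
    print(h,bot.current_t(),bot.current_ee_pos().round(4) if hasattr(bot.current_ee_pos(),'round') else bot.current_ee_pos(),bot.current_contact_force())
    if h: break
bot.dwell(.2)
print(bot.current_contact_force())
E
```

```text
False 5.8167 [0.5291 0.0416 0.1249] [-0.03393708 -0.32539159 -0.18947293]
False 6.2167 [0.5289 0.0416 0.1149] [-0.24052579  0.84678149 -0.08223504]
False 6.6167 [0.529  0.0416 0.1049] [0.44182408 0.21505167 0.99268751]
False 6.9167 [0.5292 0.0416 0.0991] [-0.2514925   0.23799482  1.68256229]
False 7.1667 [0.5298 0.0416 0.0964] [-2.87290922 -0.75609757 14.72386297]
False 7.4167 [0.5303 0.0417 0.0954] [-18.37409575  -3.30955009  52.36688768]
False 7.6667 [0.5305 0.0418 0.0948] [-31.13178704  -6.80080022  81.15663417]
[-30.97333937  -6.77861818  80.72106456]
```

The force reached 81 N, so the tab is against something hard and the force stop didn't trigger on these short steps. I'll back off and look.

```bash
python3 - <<'E'
from station import bot
import cv2,numpy as np
bot.move_l([.529,.0416,.20],rate=.12)
bot.move_l([.529,.0416,.25],rate=.15)
print(bot.current_t(),bot.current_ee_pos(),bot.current_contact_force())
f=bot.grab_frame("side"); g=bot.grab_frame("top")
cv2.imwrite("pics/after.png",cv2.resize(np.hstack([f["image"][120:400,120:400],g["image"][130:410,60:340]]),None,fx=1.4,fy=1.4)[:,:,::-1])
E
```

```text
9.4333 [0.52884609 0.04148845 0.24929544] [ 0.28186183 -0.82934628 -0.70672778]
```

View pics/after.png

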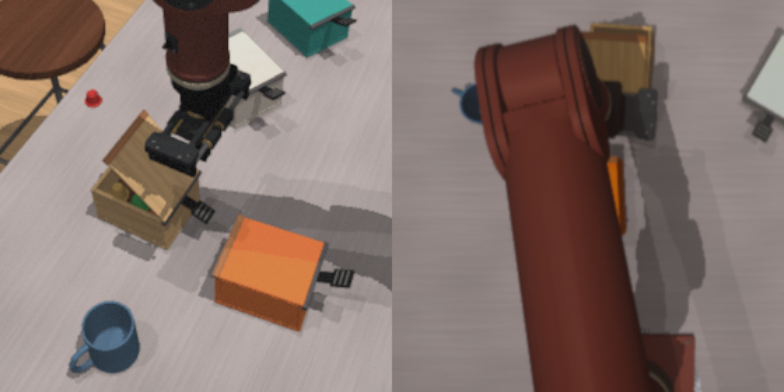

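The lid stands open, with the interior visible at side crop (130,190), and the tab now slopes down. I'll move the arm clear and measure the angle.

```bash
python3 - <<'E'
from station import bot
import cv2,numpy as np,pickle
bot.move_l([.50,.0416,.32],rate=.15)
bot.set_joints([1.144,0.333,0.04,1.465,-0.013,1.343,-0.059])
print(bot.current_t(),bot.current_contact_force())
ims=[]
for n in("side","top"):
    f=bot.grab_frame(n); pickle.dump(f,open(n+"2.pkl","wb"))
    x,y=(120,120) if n=="side" else (90,110)
    ims.append(f["image"][y:y+280,x:x+280])
cv2.imwrite("pics/final.png",cv2.resize(np.hstack(ims),(800,400))[:,:,::-1])
E
```

```text
12.75 [0.16688691 0.17305513 0.12142965]
```

View pics/final.png

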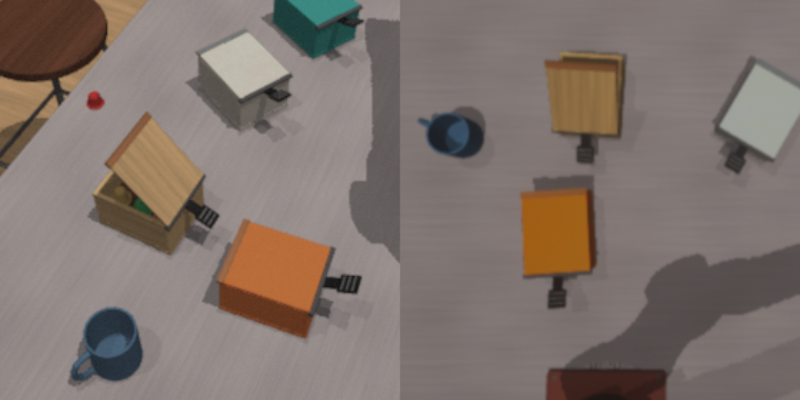

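The bamboo lid is up and the white and orange lids are shut. The mug is still at about the same place. Now I'll triangulate the free-edge corners for the angle, and compare the mug before and after.

```bash
python3 - <<'E'
import pickle; from h import *
T0=pickle.load(open("top.pkl","rb"));T=pickle.load(open("top2.pkl","rb"));S=pickle.load(open("side2.pkl","rb"))
for s,t in(((108,163),(146,62)),((148,116),(218,70))):
    p=tri(ray(S,120+.7*s[0],120+.7*s[1]),ray(T,90+.7*t[0],110+.7*t[1])); print(p, np.arctan2(p[2]-.09,p[0]-.574))
for f in(T0,T):
    h=cv2.cvtColor(f["image"],cv2.COLOR_RGB2HSV); c=blobs(f,cv2.inRange(h,(95,80,30),(125,255,255)),(95,170,160,235))[0]; print("mug",cv2.boundingRect(c))
print("tea diff",abs(T0["image"][145:235,305:385].astype(int)-T["image"][145:235,305:385]).mean())
E
```

```text
[0.67606068 0.09407755 0.19993845] 0.8225405337276406
[ 0.66900048 -0.02614842  0.19002619] 0.8111618423405563
mug (104, 190, 35, 29)
mug (104, 190, 35, 29)
tea diff 0.6789814814814815
```

```bash
python3 -c "
from station import bot
bot.job_done(); print(bot.current_t())"
```

```text
the job is handed in; nothing more can be done
the job is handed in; nothing more can be done
```

I opened the bamboo coffee-pod caddy by pressing its thumb tab with the closed fingers until the lid reached its stop. I then moved the arm back to its start pose and handed the job in just after 12.9 s.

- **Lid angle:** the two free-edge corners gave about 0.81 and 0.82 rad after I let go, which matches the 0.8 stop and is well over the required 0.6.
- **Bystanders:** the mug's outline in the top view is identical to the pixel before and after. The white tea caddy looks unchanged and shut.
- **Nothing touched at the end:** the arm was clear, and the tool force read about 0.2 N, which is only noise.

**One check failed:** the 22 N force stop did not trigger over the short final steps, so the fingers pressed on the stop with about 81 N vertically (about 87 N in total). That is under the 120 N wrist limit, and it was the fingers pressing rather than the gripper's body. I saw only 1–2 N between steps while the lid was tipping, below the stated 4–8 N. I did not measure the lid angle during the press, but the fingers were still on the tab when it reached the stop.

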